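# Feed the finds tray past the sprung gate of the photo station

### The job

Press the yellow paddle beside the chute down with one fingertip to hold the red gate up, and while holding it push the finds tray by its orange tab with another finger along the chute, under the gate, until the tray is fully home against the end stop. Never let the gate touch the tray, do not lift or tip the tray, and leave the dropper bottle, sharpener and rock alone. Then let go and move clear, so that the gate drops shut behind the tray body.

Things in the scene. Friction and masses are not known exactly. Their poses are not given: they have to be found in the camera images.
- chute: White chute with blue side rails, fixed to the table at various places and yaws. Origin: on the table under the gate, on the chute's centre line; x = direction in which the tray is pushed, y left of that, z up. Floor top at z = 6 mm. Rails at y = +/-38 to 44 mm, x = -240 to +105 mm, top z = 25 mm. All 'chute' coordinates below are in this frame, in mm.
- stop (a point): Middle of the foot of the blue end stop's face (chute x = 95, y = 0, z = 6). The stop is 40 mm high. Beyond it, at chute x = 115 to 185, stands a black camera on a short column, up to z = 110 mm.
- gate (a joint): Angle of the red gate, rad: 0 = shut, 0.785 = fully up (stop). Shut, its blade (4 mm thick) hangs across the chute at chute x = 0, y = -4 to 36, z = 18 to 56. Above 0.65 it clears the tray body. Fully up, its top is 115 mm above the table. A spring shuts it by itself; pressing the paddle takes 2 to 7 N. The tray cannot push it open.
- shaft (a point): Middle of the gate's steel shaft, its hinge: 8 mm thick, along chute x from -240 to 6, at y = -50, z = 52. Two fixed aluminium posts (8 x 12 mm, to z = 58) carry it at chute x = -232 and -12. The shaft and posts pass between a finger on the paddle and a finger behind the tab, which can be at equal height.
- paddle (a point): Middle of the top face of the yellow paddle, 210 x 50 x 4 mm, chute x = -238 to -28; it turns with the gate. Gate shut: it slopes up and outwards at 45 degrees, inner edge y = -73, z = 52, outer edge y = -108, z = 87. Gate fully up: level, top z = 36, y = -66 to -116. A fingertip at y = -95 presses it well and may slide along it in x while pressing.
- tray: White tray with four stones fixed in it, 0.2 to 0.4 kg, loose, sliding on the chute floor, 3 mm play each side. Origin: under the centre of its body (80 long in x, 70 wide, 28 mm high); x axis as the chute's. A tongue 36 wide, 6 thick runs back to the tab. Starts behind the shut gate. Home, its origin is at chute x = 55 and the gate shuts over the tongue without touching.
- tab (a point): Centre of the rear (pushed) face of the tray's upright orange push tab: tab 6 mm thick, 56 mm wide in y, its top 52 mm above the tray's underside (chute z = 58). This point is 110 mm behind the tray's origin and 27 mm above its underside.
- dropper: Bystander: amber dropper bottle with a blue cap, 28 mm wide, 75 mm high, standing; origin at the centre of its underside. Leave it.
- sharpener: Bystander: green pencil sharpener, 36 mm wide, 48 mm high, standing; origin at the centre of its underside. Leave it.
- rock: Bystander: brown rock sample, about 60 x 45 x 50 mm; origin at the centre of its underside. Leave it.
Not all that is in view belongs to the job. Several things have the shape of the tray; the one meant has the colours described above.

How it is judged:
By the outcome, as a careful person would: the job done as asked, in the order asked, and still so for the second after the job is handed in, with the robot touching nothing.
It also fails if it takes over 48 s, if anything falls off the work surface, if the arm or the gripper's body presses on something with over 40 N, if the wrist force passes 120 N, or if a joint passes its speed limit or range.

### The arm

A 6-joint arm with a two-finger parallel gripper is mounted at the origin on the work surface. World frame = base frame: x ahead of the robot, y to its left, z up, the work surface at z = 0. Lengths are in m, angles in rad, forces in N, time in s.
With the tool pointing down it reaches from about 0.275 to 0.825 m from the base axis. Payload 4.9 kg.
Tool frame: the origin (TCP) lies midway between the tips of the shut fingers; the grasp point (between the pads) lies 19 mm behind it (grip_point_offset is the distance from the TCP to the grasp point, in m); z points along the fingers, y is the line along which they close (so a half turn about z gives the same grasp; the last joint's range is limited). The gripper opens to 85 mm and grips with 20 to 120 N. Pads are 22 mm wide; open, the fingers measure 114 mm over their backs; the gripper's body (76 mm by 85 mm) begins 54 mm behind the grasp point. The pads swing forward as they close: fully open they stand 13 mm farther back than shut.
Start: joints at [-1.459, 0.326, -0.193, 1.052, 0, 1.437], TCP at [0.134, -0.533, 0.231] pointing down, gripper open.
Joint ranges: [-2.65, 2.65], [-0.97, 1.79], [-1.3, 1.35], [-1.93, 2.1], [-1.47, 1.37], [-3.14, 3.14]. Speed limits (rad/s): [2.57, 2.57, 3.14, 3.14, 3.14, 3.14].

### API

Orientations are given as a rotation vector (axis times angle).
In Python, from cell import * gives the robot as it stands. Calls block until the motion is done:
- movep(position, orientation): joint-space move of the TCP to a pose.
- move_l(position, velocity=0.15, rot=None, until_force=None): straight line of the TCP; rot=None keeps the orientation; velocity is the mean speed in m/s. With until_force (N) it stops when the force on the tool has changed by that much, and returns True; else False.
- set_joints(angles): joint-space move.
- let_go() and grab(newtons=None): open the fingers fully, or close them until they stop; newtons is the grip in N (None keeps the last).
- sleep(seconds).
- ik(position, orientation): joint angles nearest the present ones, or None.
- get_state(): the state.
- grab_frame(name): name is "side" or "top"; returns a dict with "img" (384x512x3 uint8, red, green, blue), "fx", "fy", "cx", "cy" (pixels), "k1" (the pictures are not rectified: a ray, as slopes to the right and down, at radius r is drawn at 1 + k1 r^2 times it, then the intrinsics apply), "cam_to_world" (4x4, takes a point from camera to world coordinates). Camera axes: x right, y down, z forward; pixel columns grow to the right and rows downward; lengths in m; the calibration is good to about 2 mm. A picture is of the moment at which its call begins. There is no depth.
A pose or a line that the arm cannot do raises MotionError and nothing moves.
- sign_off(): hands the job in; it is judged then, once.
Trained networks look in the newest picture that a camera, given by its name, has taken for a name from the list of things; names that differ only in an ending like _2 or _b are one class to them, and where a whole thing is asked for, a point or a joint stands for the part that bears it (a point fixed in the world has none). Each returns a list of dicts, best first, with "score" (0 to 1); they miss things now and then, are a little off and sometimes report something else, mostly with a low value. They report only what shows in the picture. A call takes as long as a camera call. They do not tell look-alikes from the thing itself.
- spot_in(camera, name): "centre" ([column, row] in pixels, amid what is visible of it).
- silhouettes(camera, name): "mask" (384x512 bool, what is visible of it) and "centre" ([column, row] in pixels, amid what is visible of it).
- tip_of(camera, name): "centre" ([column, row] in pixels: a listed point, or the origin of a listed thing).
The state is a dict: "clock": time; "q": joint angles; "joint_velocities": joint speeds; "tau": joint torques, N m; "position": TCP position; "eef_rot": TCP orientation; "contact_force": force on the tool from outside, world axes, zero at the start; "wrist_torque": the same for the moment, N m; "finger_gap": opening from 0.0 (shut) to 1.0 (fully open); "grasp_force": force on a finger pad.
Only numpy, scipy, OpenCV 4.12 (cv2) and the standard library are available. Lean on these libraries where they do the work, as an engineer would, in place of code of your own. Each camera call takes 0.05 s, during which the arm holds its last target. There are 200 camera calls.

## Working session

There is one attempt and no reset: what is moved stays moved. The work goes in short steps, each a Python script; the robot and the scene stay as the last script left them, time stands still between calls to the robot, and variables do not carry over. Pictures are saved under pics/ and viewed, at most 10 in all, crops included, and the job is handed in when it is done.

```bash
mkdir -p pics; ls
cat > h.py <<'E'
from cell import *
import numpy as np, cv2
def snap(cam,fn=None):
    f=grab_frame(cam)
    if fn: cv2.imwrite('pics/'+fn,cv2.cvtColor(f['img'],cv2.COLOR_RGB2BGR))
    return f
def K(f): return np.array([[f['fx'],0,f['cx']],[0,f['fy'],f['cy']],[0,0,1.]]),np.array([f['k1'],0,0,0,0.])
def atz(f,uv,z):
    k,d=K(f); p=cv2.undistortPoints(np.array([[uv]],float),k,d)[0,0]
    T=np.array(f['cam_to_world']); r=T[:3,:3]@[p[0],p[1],1]; o=T[:3,3]
    return o+r*(z-o[2])/r[2]
def proj(f,P):
    k,d=K(f); W=np.linalg.inv(np.array(f['cam_to_world']))
    return cv2.projectPoints(np.array(P,float).reshape(-1,3),cv2.Rodrigues(W[:3,:3])[0],W[:3,3],k,d)[0][:,0]
E
python3 - <<'E'
from h import *
for c in('top','side'):
    f=snap(c,c+'0.png'); print(c,np.round(f['cam_to_world'],2).tolist())
    for n,z in(('stop',.006),('paddle',.0695),('shaft',.052),('tab',.033),('tray',.006),('chute',0),('dropper',0),('sharpener',0),('rock',0)):
        for r in tip_of(c,n)[:3]: print(n,round(r['score'],2),np.round(r['centre']),np.round(atz(f,r['centre'],z),3)[:2])
s=get_state();print(s['clock'],s['eef_rot'])
E
```

```text
pics
top [[-0.02, -0.99, 0.12, 0.39], [-1.0, 0.02, 0.01, -0.04], [-0.01, -0.12, -0.99, 1.03], [0.0, 0.0, 0.0, 1.0]]
stop 0.71 [182. 194.] [0.507 0.162]
paddle 0.57 [259. 138.] [ 0.644 -0.052]
shaft 0.81 [254. 158.] [ 0.594 -0.038]
tab 0.85 [287. 172.] [ 0.558 -0.125]
tab 0.7 [186. 301.] [0.228 0.143]
tab 0.66 [336. 154.] [ 0.604 -0.258]
tray 0.84 [345. 250.] [ 0.347 -0.276]
tray 0.77 [242. 182.] [ 0.537 -0.003]
tray 0.63 [158. 274.] [0.295 0.224]
chute 0.61 [215. 187.] [0.525 0.072]
dropper 0.41 [184. 136.] [0.671 0.157]
sharpener 0.62 [207. 231.] [0.405 0.093]
rock 0.79 [282. 218.] [ 0.436 -0.112]
side [[-0.85, -0.31, 0.43, 0.12], [-0.53, 0.49, -0.7, 0.62], [0.01, -0.82, -0.58, 0.6], [0.0, 0.0, 0.0, 1.0]]
stop 0.64 [213. 254.] [0.51  0.158]
paddle 0.98 [217. 167.] [ 0.654 -0.058]
paddle 0.46 [158. 227.] [0.615 0.206]
shaft 0.57 [230. 180.] [ 0.606 -0.049]
shaft 0.24 [268. 255.] [0.383 0.136]
tab 0.86 [372. 203.] [ 0.262 -0.178]
tab 0.67 [261. 178.] [ 0.557 -0.125]
tab 0.58 [272. 155.] [ 0.591 -0.25 ]
tray 0.91 [246. 208.] [ 0.536 -0.021]
tray 0.79 [307. 158.] [ 0.511 -0.334]
tray 0.72 [280. 320.] [0.301 0.23 ]
chute 0.86 [232. 226.] [0.53  0.053]
dropper 0.57 [159. 228.] [0.676 0.154]
sharpener 0.7 [233. 229.] [0.524 0.06 ]
sharpener 0.62 [266. 258.] [0.407 0.102]
rock 0.82 [300. 206.] [ 0.426 -0.11 ]
1.0 [3.11789315e+00 3.85061370e-01 2.24636660e-05]
```

View pics/top0.png

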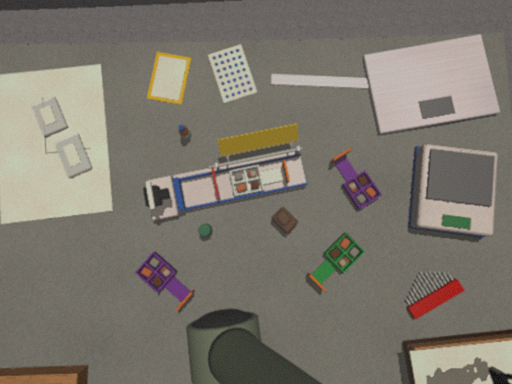

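View pics/side0.png

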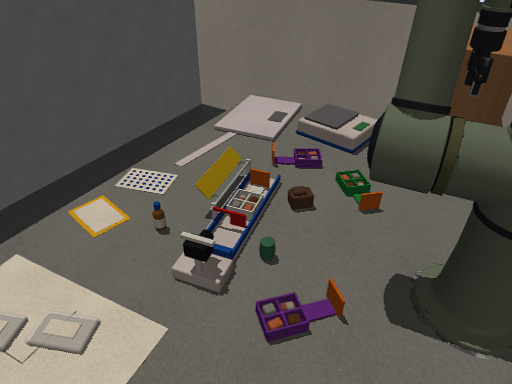

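The top picture shows the white chute running right to left, with its tab near (287,172), stop near (180,195) and the yellow paddle above it at (259,138). The purple and green trays are decoys. In the side picture the gate is shut at (232,215). Next I'll refine the chute pose by fitting the yellow paddle outline and the blue rails.

Run:
```python
from h import *
from scipy.optimize import minimize
F={};M={}
for c in('top','side'):
    f=F[c]=snap(c); hsv=cv2.cvtColor(f['img'],cv2.COLOR_RGB2HSV)
    m=cv2.inRange(hsv,(21,150,60),(32,255,255))
    n,l,s,_=cv2.connectedComponentsWithStats(m)
    ctr=(259,140) if c=='top' else (219,172)
    best=min(range(1,n),key=lambda i:np.hypot(*(_[i]-ctr)) if s[i,4]>80 else 1e9)
    M[c]=(l==best); print(c,s[best],_[best])
def W(p,P):
    x,y,a=p; P=np.array(P,float)/1000; c,s=np.cos(a),np.sin(a)
    return np.c_[x+c*P[:,0]-s*P[:,1],y+s*P[:,0]+c*P[:,1],P[:,2]]
quad=[(-238,-73,52),(-28,-73,52),(-28,-108,87),(-238,-108,87)]
def cost(p,cams=('top','side')):
    t=0
    for c in cams:
        q=proj(F[c],W(p,quad)); im=np.zeros((384*4,512*4),np.uint8)
        cv2.fillPoly(im,[np.round((q+.5)*4).astype(np.int32)],255)
        im=cv2.resize(im,(512,384),interpolation=cv2.INTER_AREA)/255.
        t+=np.abs(im-M[c]).sum()/M[c].sum()
    return t
p0=np.array([.5245,.0665,np.arctan2(.985,-.17)])
sim=np.vstack([p0,p0+[.008,0,0],p0+[0,.008,0],p0+[0,0,.04]])
for cams in(('top','side'),('top',),('side',)):
    r=minimize(cost,p0,args=(cams,),method='Nelder-Mead',options=dict(initial_simplex=sim)); print(cams,r.x,r.fun)
    if len(cams)==2:p=r.x
d=np.array([np.cos(p[2]),np.sin(p[2])]);L=np.array([-d[1],d[0]])
for c in F:
    for n,z in(('stop',.006),('shaft',.052),('paddle',.0695),('tab',.033),('tray',.006)):
        for r in tip_of(c,n)[:3]:
            v=atz(F[c],r['centre'],z)[:2]-p[:2]
            if abs(v@L)<.12: print(c,n,np.round([v@d*1e3,v@L*1e3],1))
    im=cv2.cvtColor(F[c]['img'],cv2.COLOR_RGB2BGR)
    if c=='top':
        im=cv2.resize(im[100:250,120:340],None,fx=3.6,fy=3.6)
        for pts in(quad,[(-240,44,25),(105,44,25),(105,-44,25),(-240,-44,25)],[(0,-4,56),(0,36,56)],[(-194,-28,58),(-194,28,58)]):
            cv2.polylines(im,[np.round((proj(F[c],W(p,pts))+.5-[120,100])*3.6).astype(np.int32)],True,(0,255,0),1)
        cv2.imwrite('pics/fit.png',im)
np.save('p.npy',p)
R=lambda s:cv2.Rodrigues(np.c_[np.r_[-s*-d,0],np.r_[s*L,0],[0,0,-1]])[0].ravel()
for s in(1,-1):
    ax=np.r_[s*L,0];Rm=np.c_[np.cross(ax,[0,0,-1]),ax,[0,0,-1]]
    from scipy.spatial.transform import Rotation as Ro
    rv=Ro.from_matrix(Rm).as_rotvec()
    for x,z in((-215,.13),(-215,.02),(-60,.02)):
        P=W(p,[(x,-47,0)])[0]; P[2]=z; print(s,x,z,np.round(P,3),np.round(ik(P,rv),2))
```

```text
top [ 218  124   80   31 1251] [257.9736211  139.31095124]
side [195 146  47  53 990] [217.98686869 172.2979798 ]
('top', 'side') [0.5250942  0.06412097 1.75867698] 0.10904648117513119
('top',) [0.52596452 0.06600535 1.75078612] 0.07273867180765192
('side',) [0.52561215 0.06368786 1.75538878] 0.0339314715785304
top stop [100.1  -1.2]
top shaft [5.7 5.3]
top shaft [-120.1  -52.9]
top paddle [-132.7  -96.2]
top tab [-335.9  -16.6]
top tab [-192.1   -2.2]
top tray [-368.    81.9]
top tray [-81.1   4. ]
side stop [96.   2.9]
side shaft [-125.2  -61.9]
side tab [-187.8    0.3]
side tab [-313.4    1.9]
side tray [-78.2   8.3]
side tray [-354.3   98.8]
1 -215 0.13 [ 0.611 -0.138  0.13 ] [-0.34  0.54 -0.12  0.91  0.   -2.1 ]
1 -215 0.02 [ 0.611 -0.138  0.02 ] [-0.34  0.67 -0.22  0.68  0.   -2.1 ]
1 -60 0.02 [0.582 0.014 0.02 ] [-0.1   0.6  -0.35  0.62  0.   -1.86]
-1 -215 0.13 [ 0.611 -0.138  0.13 ] [-0.34  0.54 -0.12  0.91  0.    1.04]
-1 -215 0.02 [ 0.611 -0.138  0.02 ] [-0.34  0.67 -0.22  0.68  0.    1.04]
-1 -60 0.02 [0.582 0.014 0.02 ] [-0.1   0.6  -0.35  0.62  0.    1.28]
```

View pics/fit.png

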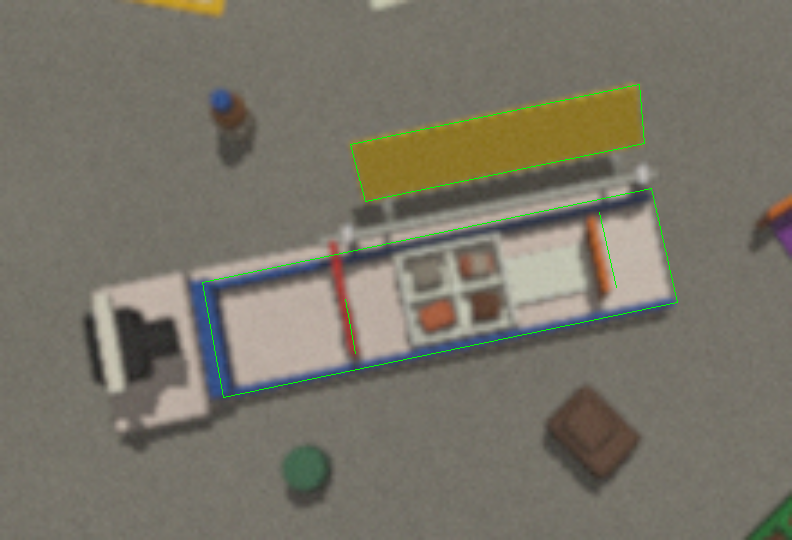

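```bash
cat >> h.py <<'E'
from scipy.spatial.transform import Rotation as Ro
p=np.array([.5257,.0653,1.7540])
d=np.array([np.cos(p[2]),np.sin(p[2])]);L=np.array([-d[1],d[0]])
ax=np.r_[-L,0]; RV=Ro.from_matrix(np.c_[np.cross(ax,[0,0,-1]),ax,[0,0,-1]]).as_rotvec()
def C(x,y,z): return np.r_[p[:2]+(d*x+L*y)/1000,z/1000]   # chute mm -> world
def st():
    s=get_state(); v=np.array(s['position'][:2])-p[:2]; F=np.array(s['contact_force'])
    print('t%.1f'%s['clock'],np.round([v@d*1e3,v@L*1e3,s['position'][2]*1e3],1),'Fxyz chute',np.round([F[:2]@d,F[:2]@L,F[2]],1))
E
python3 - <<'E'
from h import *
movep(C(-212,-46,160),RV); st()
move_l(C(-212,-46,80),.1); st()
for z in (65,50,40,32,28,24,20,17):
    r=move_l(C(-212,-46,z),.04,until_force=9); print(z,r); st()
    if r: break
snap('side','press_s.png'); snap('top','press_t.png')
a=cv2.imread('pics/press_s.png')[120:290,150:330]; cv2.imwrite('pics/press_s2.png',cv2.resize(a,None,fx=3.3,fy=3.3,interpolation=cv2.INTER_CUBIC))
E
```

```text
t3.8 [-213.   -45.6  160.2] Fxyz chute [ 0.6  0.  -0.9]
t4.8 [-212.3  -46.5   80.6] Fxyz chute [ 0.7 -0.1  1.1]
65 False
t5.3 [-211.9  -45.8   64.7] Fxyz chute [-0.2 -0.   1.3]
50 False
t5.8 [-211.9  -45.5   49.7] Fxyz chute [-0.3  1.   1.3]
40 False
t6.2 [-211.9  -46.1   39.8] Fxyz chute [0.8 0.  2.6]
32 False
t6.6 [-211.9  -45.7   31.7] Fxyz chute [0.5 1.7 3.7]
28 False
t6.8 [-212.1  -45.7   27.9] Fxyz chute [0.6 1.9 3.8]
24 False
t7.1 [-212.3  -45.9   24.1] Fxyz chute [-1.   1.7  3.7]
20 False
t7.3 [-212.4  -46.4   22.1] Fxyz chute [ 0.8  7.4 15.7]
17 False
t7.6 [-212.5  -46.6   21.3] Fxyz chute [ 3.5 13.5 30.4]
```

View pics/press_s2.png

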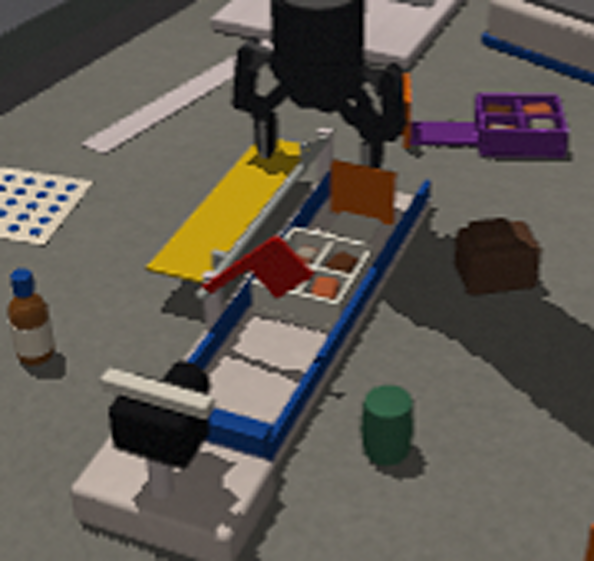

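The gate is fully up. The paddle finger is on the paddle at (265,150) in the crop and the other finger is behind the orange tab at (372,150). I'll ease the pressing force and push.

Run:
```python
from h import *
z=21.3
move_l(C(-212,-46,z),.03); st()
for x in (-195,-170,-140,-110,-85):
    r=move_l(C(x,-46,z),.035,until_force=25); print(x,r); st()
    if r: break
for c in('top','side'): snap(c,'mid_%s.png'%c)
a=cv2.imread('pics/mid_top.png')[100:250,120:340]; b=cv2.imread('pics/mid_side.png')[120:290,150:330]
cv2.imwrite('pics/mid.png',np.hstack([cv2.resize(a,(440,300)),cv2.resize(b,(318,300))]))
```

```text
t8.0 [-212.5  -46.6   22.4] Fxyz chute [-0.8  3.1  9.3]
-195 False
t8.6 [-196.9  -48.1   22.5] Fxyz chute [-4.   0.3  5.9]
-170 False
t9.5 [-172.1  -48.2   22.5] Fxyz chute [-3.5 -0.5  5.3]
-140 False
t10.5 [-142.1  -48.3   22.5] Fxyz chute [-4.7 -0.4  6.5]
-110 False
t11.5 [-112.1  -48.3   22.5] Fxyz chute [-3.7  0.4  6.7]
-85 False
t12.4 [-87.  -48.4  22.5] Fxyz chute [-4.6  0.6  6.7]
```

View pics/mid.png

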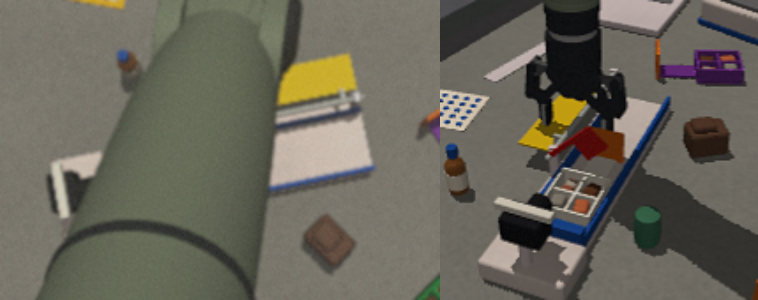

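The gate is still up and the tray is passing under it in the side view at (575,190). I'll continue until it meets the stop.

Run:
```python
from h import *
z=21.3
for x in np.arange(-82,-44,3):
    r=move_l(C(x,-46,z),.02,until_force=10); print(x,r,end=' '); st()
    s=get_state();F=np.array(s['contact_force'])
    if r or F[:2]@d<-15: break
snap('side','home.png'); a=cv2.imread('pics/home.png')[150:300,150:330]
cv2.imwrite('pics/home2.png',cv2.resize(a,None,fx=4,fy=4,interpolation=cv2.INTER_CUBIC))
```

```text
-82 False t12.8 [-84.1 -48.4  22.5] Fxyz chute [-4.   0.   7.2]
-79 False t13.1 [-81.2 -48.4  22.5] Fxyz chute [-4.9  0.2  6.3]
-76 False t13.4 [-78.2 -48.4  22.5] Fxyz chute [-6.   0.2  7.1]
-73 False t13.7 [-75.1 -48.4  22.5] Fxyz chute [-5.6  1.   6.9]
-70 False t14.0 [-72.1 -48.4  22.5] Fxyz chute [-5.2 -0.9  5.9]
-67 False t14.3 [-69.1 -48.4  22.5] Fxyz chute [-4.8 -0.7  6.8]
-64 False t14.6 [-67.2 -48.4  22.5] Fxyz chute [-8.4  0.3  6.8]
-61 True t14.8 [-67.5 -48.4  22.7] Fxyz chute [-1.8  0.5  2.6]
```

View pics/home2.png

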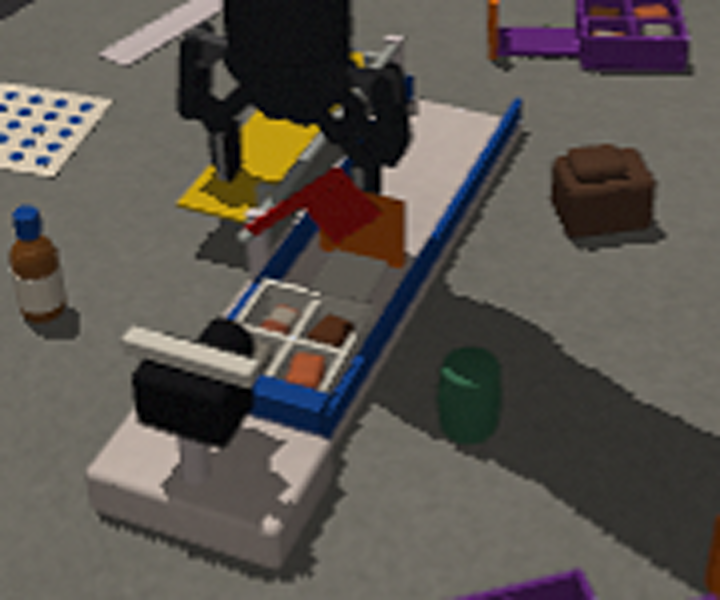

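The tray looks seated against the stop, with its front at (290,390), and the force rise came at the expected x. I'll give it one firmer nudge, then back off and lift away.

Run:
```python
from h import *
z=21.3
r=move_l(C(-61,-46,z),.02,until_force=20); print(r,end=' '); st()
r=move_l(C(-60,-46,z),.02,until_force=15); print(r,end=' '); st()
move_l(C(-80,-46,z),.04); st()
move_l(C(-80,-46,95),.06); st()
move_l(C(-80,-46,200),.15); st()
movep([.30,-.45,.30],RV); st(); sleep(.5)
f=snap('side','end.png'); a=cv2.imread('pics/end.png')[150:300,150:330]
t=snap('top','endt.png'); b=cv2.imread('pics/endt.png')[110:230,130:320]
for n in('tab','tray'):
    for r in tip_of('top',n)[:3]:
        v=atz(t,r['centre'],.033 if n=='tab' else .006)[:2]-p[:2]; print(n,np.round([v@d*1e3,v@L*1e3]))
cv2.imwrite('pics/end2.png',np.hstack([cv2.resize(a,(400,333)),cv2.resize(b,(400,333))]))
```

```text
False t15.3 [-67.6 -47.8  22.8] Fxyz chute [-18.7   1.6   5.6]
False t15.6 [-67.5 -47.9  22.9] Fxyz chute [-20.8   2.3   6.5]
t16.2 [-78.3 -47.7  22.4] Fxyz chute [5.  1.  8.9]
t17.6 [-79.9 -45.7  94.5] Fxyz chute [1.1 1.1 0.4]
t18.4 [-79.8 -45.4 199.1] Fxyz chute [ 0.5 -0.1 -0.7]
t20.4 [-465.1  315.   299.8] Fxyz chute [ 0.2 -1.   0.6]
tab [-55.   5.]
tab [-198.  298.]
tab [132. 276.]
tray [-293.  237.]
tray [202. 200.]
```

View pics/end2.png

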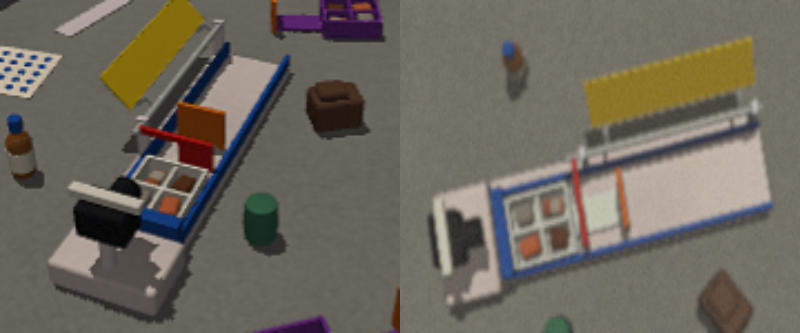

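The tray is against the blue stop, with its tab measured at chute x = -55. The gate is shut behind the body at (578,205) and the bystanders look undisturbed.

```bash
python3 -c "
from cell import *
print(sign_off())"
```

```text
the job is handed in; nothing more can be done
None
```

The job is handed in: the tray is fully home against the end stop, the gate dropped shut behind its body, the arm is clear, and the bystanders look undisturbed (about 21 s on the robot's clock).

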